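Slide an empty candle tin home beside the warming lamp

ROBOT

A 7-joint arm with a two-finger parallel gripper is mounted at the origin on the work surface. World frame = base frame: x ahead of the robot, y to its left, z up, the work surface at z = 0. Lengths are in m, angles in rad, forces in N, time in s.
With the tool pointing down it reaches from about 0.425 to 0.925 m from the base axis. Payload 6.8 kg.
Tool frame: the origin (TCP) lies between the finger pads; the fingertips stand finger_overhang ahead of it and the grasp point (between the pads) lies 6 mm ahead of it (finger_overhang is the distance from the TCP to the fingertips, in m); z points along the fingers, y is the line along which they close (so a half turn about z gives the same grasp; the last joint's range is limited). The gripper opens to 85 mm and grips with 20 to 120 N. Pads are 22 mm wide; open, the fingers measure 114 mm over their backs; the gripper's body (76 mm by 85 mm) begins 54 mm behind the grasp point. The pads swing forward as they close: fully open they stand 13 mm farther back than shut.
Start: joints at [-1.43, 0.477, 0.022, 1.555, -0.011, 1.109, -0.083], TCP at [0.166, 0.654, 0.256] pointing down, gripper open.
Joint ranges: [-2.96, 2.96], [-0.34, 2.1], [-1.41, 1.46], [0.24, 2.44], [-1.37, 4.51], [0.17, 1.92], [-2.96, 2.96]. Speed limits (rad/s): [2.39, 2.39, 3.14, 3.14, 3.14, 3.14, 3.14].

INTERFACE

Orientations are given as a unit quaternion [w, x, y, z].
In Python, from station import * gives the robot as it stands.
- The arm moves only by the tool drive_tool, never from a script. Its argument "increments" is a list of rows, each an object of numbers: "claw": the finger opening in m, from 0 to 0.0854; "dx", "dy", "dz": the shift along the tool's x, y, z in m; "wx", "wy", "wz": the turn, a rotation vector about the tool's x, y, z in degrees. A call has 1 to 20 rows; each row shifts and turns the commanded pose from where the row before left it, along the tool's axes as they then stand; what a row does not reach is not made up. A row lasts 1/8 s, in which the tool goes at most 62.5 mm and 10.7 degrees, less where a joint would pass 70% of its speed; a pose out of reach is approached as far as the arm can. A call with a gripper value outside its range is refused whole. The fingers move at their own pace and stop on an object; "newtons" is the grip in N (left out, the last holds). Time passes only in rows, so rows that do not move let the fingers close. It gives the time, the measured TCP pose, the force, the opening and the grip force at its end, in the units of the state.
- get_obs(): the state, without advancing time (a new reading comes with each control period).
- read_camera(name): name is "scene" or "top" or "wrist"; returns (picture, depth): 384x512x3 uint8, red, green, blue; 384x512 float32, m along the optical axis (not along the pixel's ray), 0 where there is no reading.
- calibration(name): a dict with "intrinsics" (3x3 intrinsics, pixels), "R" (3x3) and "t" (3): a world point X has camera coordinates R X + t; the wrist camera has in their place "mount" (4x4, takes a point from camera to tool coordinates, whose origin is the TCP and whose axes are the flange's). Camera axes: x right, y down, z forward; pixel columns grow to the right and rows downward; lengths in m; the calibration is good to about 2 mm. A picture is of the moment at which its call begins: read the wrist's pose just before it. calibration takes no time and is no camera call.
- hand_in(): hands the job in; it is judged then, once.
The state is a dict: "t": time; "q": joint angles; "joint_vel": joint speeds; "joint_torque": joint torques, N m; "eef_pos": TCP position; "tool_rot": TCP orientation; "contact_force": force on the tool from outside, world axes, zero at the start; "torque": the same for the moment, N m; "gripper_width": opening from 0.0 (shut) to 1.0 (fully open); "grasp_force": force on a finger pad.
Only numpy, scipy, OpenCV 4.12 (cv2) and the standard library are available. Lean on these libraries where they do the work, as an engineer would, in place of code of your own. Each camera call takes 0.05 s, during which the arm holds its last target. There are 200 camera calls.

TASK

Stand the empty aluminium tin upright inside the black ring on the rail carriage and let go of it. Then push the carriage by its red post along the rail: it is jammed and will suddenly break free, so keep it gentle, and bring it fully home against the stop hidden inside the green box without ramming it. Leave it there with the tin still standing in its ring, and leave the candles, oil containers, carton and wooden stirrer where they are.

Things in the scene. Friction and masses are not known exactly. Their poses are not given: they have to be found in the camera images.
- tin_center (a point): the one open, bare aluminium tin, 64 mm in diameter, 110 mm tall, 3 mm wall, about 0.1 kg, standing upright on the counter near the two filled candle glasses (the three swap places from run to run); this point is its centre, half-way up; z is its upright axis
- carriage: flat aluminium carriage, 90 mm wide, on a straight level rail. Origin: centre of the tin's place, on top of the deck, 36 mm above the counter; it slides only along its own y (+y is towards the green box), z up. Round the origin stands a black ring, 80 mm inside, 8 mm tall, for the tin. It stays where it is left
- tongue_tip (a point): front end of the carriage's steel tongue, 30 mm wide (carriage y = +150 mm), which runs into the green box. The start is jammed: 10 to 20 N along +y are needed for the first 10 to 25 mm; then it breaks free and slides against about 2.5 N. From the start it travels 130 to 185 mm in all to the hidden stop; how far differs every run and cannot be seen
- post (a point): red upright round post on the carriage, 30 mm in diameter, 75 mm tall above the deck (top 111 mm above the counter); this point is on its axis half-way up, 155 mm behind the carriage's origin (carriage y = -155 mm). The space behind it is free; push it along the carriage's +y
- station: fixed station: grey base plate 110 mm wide (x), 580 mm long (y), 12 mm thick; origin at the centre of its underside on the counter, axes as the carriage's. Dark clamp block 62 mm tall at x = 55 to 91, y = -225 to -175 mm. A green lamp on a short stand is fixed beside the rail at x = 88 to 120, y = 10 to 160 mm, its top 153 mm above the counter
- stopbox: green closed box at the +y end of the rail, 90 mm wide, 130 mm long, 60 mm tall; origin at the lower edge of its face towards the carriage. Somewhere inside is a firm stop, set anew every run; over the last 8 mm before it the tongue presses in a light spring pin (up to 1.6 N, too weak to push the carriage back)
- candle_red: bystander: filled red candle glass, 72 mm in diameter, 85 mm tall; origin under its centre
- candle_teal: bystander: filled teal candle glass, 72 mm in diameter, 85 mm tall; origin under its centre
- oil_amber: bystander: amber bottle 60 mm in diameter, 110 mm tall; origin under its centre
- oil_green: bystander: green glass jar 60 mm in diameter, 90 mm tall; origin under its centre
- carton: bystander: cardboard box 120 x 160 x 90 mm; origin under its centre
- stirrer: bystander: wooden spoon lying on the counter
Things that resemble listed ones, but are neither listed nor needed, are in the scene too. What is shaped like the part that bears tin_center but blue or pink is not meant.

How it is judged:
On the way, in this order (a step that is already met when the one before it is completed fails the run):
1. the tin stands upright inside the carriage's ring, let go, with the carriage still where it was jammed (within 20 mm) (horizontal distance between tin_center and carriage below 0.014 m and angle between tin_center's own z axis and vertical below 0.1 rad and z of tin_center in the frame of carriage between 0.05 and 0.06 m and distance of carriage from where it was at the start of the episode below 0.02 m and distance between the grasp point and tin_center above 0.07 m), for 0.2 s.
2. the carriage has broken free (moved over 60 mm) with the tin standing on it (horizontal distance between tin_center and carriage below 0.014 m and angle between tin_center's own z axis and vertical below 0.1 rad and z of tin_center in the frame of carriage between 0.05 and 0.06 m and distance of carriage from where it was at the start of the episode above 0.06 m), for 0.1 s.
At the end, for the whole second after the job is handed in: the carriage rests within 2 mm of the hidden stop (its tongue holds the spring pin in, over 1.2 N), at rest, and the tin stands upright (within 0.1 rad) inside the ring, within 14 mm of its centre (horizontal distance between tin_center and carriage below 0.014 m and angle between tin_center's own z axis and vertical below 0.1 rad and z of tin_center in the frame of carriage between 0.05 and 0.06 m and contact force between carriage and stopbox above 1.2 N and linear speed of carriage below 0.01 m/s); the robot touches nothing.
It fails at once if the carriage is rammed into the stop (over 60 N) (contact force between carriage and stopbox above 60 N).
It fails at once if the carriage shoots along (over 0.3 m/s) (linear speed of carriage above 0.3 m/s).
It fails at once if the tin is tipped (over 0.6 rad) (angle between tin_center's own z axis and vertical above 0.6 rad).
It fails at once if a bystander is moved more than 30 mm (distance of any of candle_red, candle_teal, oil_amber, oil_green, carton, stirrer from where it was at the start of the episode above 0.03 m).
It also fails if it takes over 62 s, if anything falls off the work surface, if the arm or the gripper's body presses on something with over 40 N, if the wrist force passes 120 N, or if a joint passes its speed limit or range.

## Working session

There is one attempt and no reset: what is moved stays moved. The work goes in short steps, Python scripts to look and compute and a tool call to move; the robot and the scene stay as the last step left them, time stands still between calls to the robot, and variables do not carry over. Pictures are saved under pics/ and viewed, at most 10 in all, crops included, and the job is handed in when it is done.

Besides the shell and the picture viewer there is one more tool, called after "Emit:" as name(argument=value, ...) on one line, values as JSON. drive_tool: Moves the arm, as the interface text tells. Its arguments: {"type":"object","properties":{"increments":{"type":"array","items":{"type":"object","properties":{"claw":{"type":"number"},"dx":{"type":"number"},"dy":{"type":"number"},"dz":{"type":"number"},"wx":{"type":"number"},"wy":{"type":"number"},"wz":{"type":"number"}}}},"newtons":{"type":"number"}},"required":["increments"]}

```bash
mkdir -p pics; ls
cat > h.py <<'E'
from station import *
import numpy as np, cv2
from scipy.spatial.transform import Rotation as Rot
def quat(q): return Rot.from_quat([q[1],q[2],q[3],q[0]]).as_matrix()
def cloud(name):
    o=get_obs(); im,d=read_camera(name); c=calibration(name); K=np.array(c["intrinsics"])
    v,u=np.mgrid[:384,:512]
    P=np.stack([(u-K[0,2])/K[0,0]*d,(v-K[1,2])/K[1,1]*d,d],-1)
    if name=="wrist":
        M=np.array(c["mount"]); P=P@M[:3,:3].T+M[:3,3]
        P=P@quat(o["tool_rot"]).T+np.array(o["eef_pos"])
    else: P=(P-np.array(c["t"]))@np.array(c["R"])
    P[d==0]=np.nan
    return im,d,P
E
python3 - <<'E'
from h import *
o=get_obs(); print(o)
for n in("top","scene"):
    im,d,P=cloud(n); np.savez(f"{n}.npz",im=im,d=d,P=P); cv2.imwrite(f"pics/{n}.png",cv2.resize(im[:,:,::-1],(800,600)))
print(quat(o["tool_rot"]).round(3)); print(calibration("wrist"))
E
```

```text
pics
{'t': 0.0, 'q': array([-1.43011809,  0.47776124,  0.02236674,  1.5564657 , -0.01151723,
        1.10928394, -0.08310396]), 'joint_vel': array([ 0.00059279,  0.00166495, -0.00105352,  0.0006536 ,  0.0015454 ,
        0.00081658,  0.0011363 ]), 'joint_torque': array([ 4.17743850e-04, -5.96458697e+01,  1.60817955e+00, -2.81190687e+01,
        1.25250622e-02,  9.47239838e-03,  1.72496914e-05]), 'eef_pos': array([0.16608643, 0.65368235, 0.25534623]), 'tool_rot': array([-4.67680871e-05,  1.24075584e-01,  9.92272366e-01, -8.93669148e-04]), 'contact_force': array([-0.39346252, -0.27901712, -0.28019189]), 'torque': array([-0.01785489,  0.00339299,  0.01556989]), 'grasp_force': 0.0, 'gripper_width': 1.0014396821488802}
[[-0.969  0.246 -0.   ]
 [ 0.246  0.969 -0.002]
 [-0.    -0.002 -1.   ]]
{'intrinsics': array([[267.04281884,   0.        , 255.01177227],
       [  0.        , 267.04281884, 190.3573173 ],
       [  0.        ,   0.        ,   1.        ]]), 'mount': array([[-4.14201008e-04, -9.58154895e-01, -2.86249934e-01,
         7.31426377e-02],
       [ 9.99999912e-01, -4.16950853e-04, -5.13448864e-05,
        -1.01355520e-03],
       [-7.01558001e-05, -2.86249930e-01,  9.58154984e-01,
        -1.17221182e-01],
       [ 0.00000000e+00,  0.00000000e+00,  0.00000000e+00,
         1.00000000e+00]])}
```

View pics/top.png

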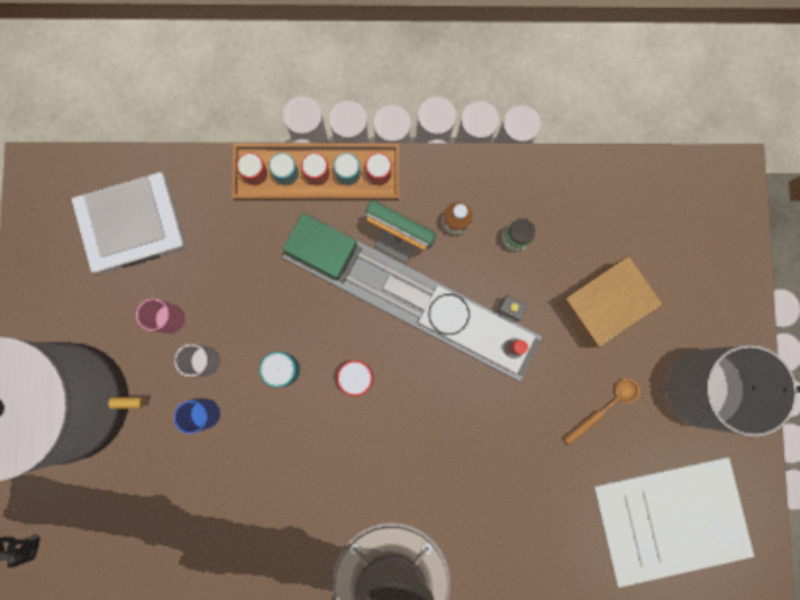

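View pics/scene.png

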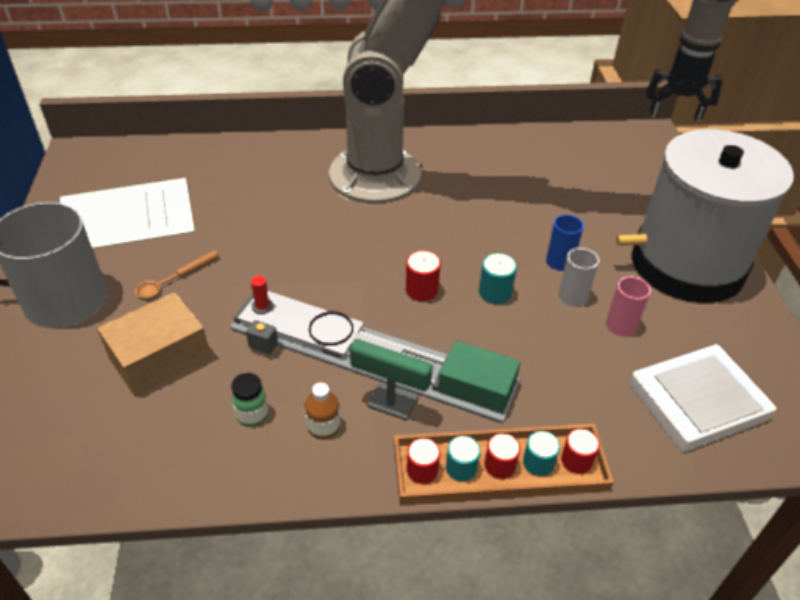

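The top view (800×600) shows the bare tin at about (192,360) between the pink and blue ones. The ring is at (449,314), the red post at (518,347) and the green box at (320,246). Next I'll measure them.

Run:
```python
from h import *
from scipy.optimize import least_squares
def circ(p,r):
    f=least_squares(lambda c:np.hypot(p[:,0]-c[0],p[:,1]-c[1])-r,p.mean(0)[:2],loss='soft_l1',f_scale=.002); return f.x.round(4),np.abs(f.fun).mean().round(4)
for n in("top","scene"):
    z=np.load(n+".npz"); im=z["im"].astype(int);P=z["P"]; X,Y,Z=np.moveaxis(P,-1,0)
    R,G,B=np.moveaxis(im,-1,0)
    if n=="top":
        for nm,(u,v) in dict(tin=(192,360),ring=(449,314),post=(518,346),box=(320,246),clamp=(513,307),lamp=(400,225),teal=(279,369),red=(355,378),blue=(190,416),pink=(153,315),deck=(490,328)).items():
            print(nm,P[int(v*.64),int(u*.64)].round(3))
        c0=P[int(360*.64),int(205*.64)]
        ctr=P[int(360*.64),int(192*.64),:2]
    near=np.hypot(X-ctr[0],Y-ctr[1])<.06
    m=near&(Z>.1)&(Z<.12); print(n,"tin rim",m.sum(),circ(P[m],.031))
    m=near&(Z>.03)&(Z<.1); print("tin wall",m.sum(),circ(P[m],.032) if m.sum() else 0)
    red=(R>130)&(G<60)&(B<60)
    m=red&(Z>.104)&(Z<.118)&(Y<.1); print("post top",m.sum(),P[m].mean(0).round(4))
    m=red&(Z>.05)&(Z<.12)&(Y<0.1)&(X>.5); print("post",m.sum(),circ(P[m],.015),P[m].min(0),P[m].max(0))
    pc=P[int(314*.64),int(449*.64)] if n=="top" else pc
    m=(R<60)&(G<60)&(B<60)&(Z>.038)&(Z<.052)&(np.hypot(X-pc[0],Y-pc[1])<.06); print("ring",m.sum(),circ(P[m],.042),Z[m].mean())
    m=(G>R+25)&(G>B)&(Z>.05)&(Z<.07); print("boxtop",m.sum(), cv2.minAreaRect(P[m][:,:2].astype(np.float32)*1000) if m.sum() else 0)
```

```text
tin [0.467 0.424 0.01 ]
ring [ 0.563 -0.125  0.033]
post [ 0.489 -0.255  0.111]
box [0.7   0.147 0.075]
clamp [ 0.572 -0.255  0.07 ]
lamp [ 0.725 -0.021  0.154]
teal [0.446 0.226 0.082]
red [0.429 0.071 0.087]
blue [0.349 0.422 0.015]
pink [0.563 0.503 0.028]
deck [ 0.532 -0.21   0.04 ]
top tin rim 95 (array([0.4635, 0.3952]), np.float64(0.0011))
tin wall 225 (array([0.4633, 0.3946]), np.float64(0.0017))
post top 0 [nan nan nan]
post 1 (array([0.8623, 0.0207]), np.float64(0.0)) [0.85164754 0.01006193 0.05893174] [0.85164754 0.01006193 0.05893174]<stdin>:17: RuntimeWarning: Mean of empty slice.
  ret = um.true_divide(
<stdin>:4: RuntimeWarning: Mean of empty slice.
Traceback (most recent call last):
ValueError: Initial guess is outside of provided bounds
```

Run:
```python
from h import *
from scipy.optimize import least_squares
def circ(p,r):
    if len(p)<5: return None
    f=least_squares(lambda c:np.hypot(p[:,0]-c[0],p[:,1]-c[1])-r,p.mean(0)[:2],loss='soft_l1',f_scale=.002); return f.x.round(4),np.abs(f.fun).mean().round(4)
for n in("top","scene"):
    z=np.load(n+".npz"); im=z["im"].astype(int);P=z["P"]; X,Y,Z=np.moveaxis(P,-1,0); R,G,B=np.moveaxis(im,-1,0)
    near=np.hypot(X-.4635,Y-.395)<.06
    for a,b in((.1,.12),(.03,.1)):
        m=near&(Z>a)&(Z<b); print(n,"tin",m.sum(),circ(P[m],.032))
    m=(np.hypot(X-.489,Y+.255)<.04)&(Z>.1)&(Z<.12); print("posttop",m.sum(),np.nanmean(P[m],0).round(4),im[m].mean(0).round())
    m=(np.hypot(X-.489,Y+.255)<.04)&(Z>.05)&(Z<.1)&(R>G+50); print("postwall",m.sum(),circ(P[m],.015))
    m=(im.max(-1)<75)&(Z>.032)&(Z<.055)&(np.hypot(X-.563,Y+.125)<.06); print("ring",m.sum(),circ(P[m],.042),Z[m].mean())
    m=(G>R+15)&(Z>.05)&(Z<.08)&(np.hypot(X-.7,Y-.147)<.1); print("boxtop",m.sum(),Z[m].mean(),cv2.minAreaRect(P[m][:,:2].astype(np.float32)*1000) if m.sum() else 0)
    m=(Z>.025)&(Z<.048)&(im.min(-1)>130)&(np.hypot(X-.54,Y+.18)<.16); print("deck",m.sum(),Z[m].mean(),cv2.minAreaRect(P[m][:,:2].astype(np.float32)*1000))
```

```text
top tin 96 (array([0.4636, 0.3951]), np.float64(0.0019))
top tin 226 (array([0.4633, 0.3946]), np.float64(0.0017))
posttop 74 [ 0.4861 -0.2591  0.1102] [198.  91.  85.]
postwall 1 None
ring 0 None nan
boxtop 1072 0.07198016269159274 ((702.2215576171875, 147.23239135742188), (128.7303466796875, 89.28235626220703), 62.20345687866211)
deck 1904 0.03628501522627736 ((538.09765625, -166.39881896972656), (295.2445068359375, 94.31450653076172), 62.07548522949219)
scene tin 132 (array([0.4652, 0.3967]), np.float64(0.0023))
scene tin 439 (array([0.4639, 0.3967]), np.float64(0.0022))
posttop 71 [ 0.4917 -0.2589  0.1091] [201.  49.  44.]
postwall 101 (array([ 0.4865, -0.2596]), np.float64(0.0015))
ring 45 (array([ 0.56  , -0.1238]), np.float64(0.0012)) 0.04243469274460157
boxtop 1289 0.06973889552346978 ((704.1134033203125, 148.428466796875), (130.0756378173828, 97.1597900390625), 63.00832748413086)
deck 1369 0.03569975995831223 ((537.4874877929688, -165.05612182617188), (293.9385986328125, 94.19935607910156), 61.97761917114258)<stdin>:13: RuntimeWarning: Mean of empty slice.
  ret = ret.dtype.type(ret / rcount)
```

Run:
```python
import station
print([n for n in dir(station) if n[0]!='_'], getattr(station,'finger_overhang',None))
from h import *
for n in("top","scene"):
    P=np.load(n+".npz")["P"]; X,Y,Z=np.moveaxis(P,-1,0)
    m=(Z>.14)&(Y>.35)&(Y<1.1)&(X>.25)&(X<.7); print(n,P[m].min(0),P[m].max(0)) if m.any() else 0
def tool(v): return (quat(get_obs()["tool_rot"]).T@np.array(v)).round(4)
p=get_obs()["eef_pos"]
a=np.array([.464,.3955,.25])
print("to tin", tool(a-p));
```

```text
['PlanningError', 'calibration', 'finger_overhang', 'get_obs', 'hand_in', 'read_camera'] 0.025
top [0.26006193 0.5574158  0.1400062 ] [0.50065543 0.67614759 0.28470315]
scene [0.25489063 0.5573614  0.14007251] [0.50591942 0.80626753 0.30840053]
to tin [-0.3523 -0.1769  0.0058]
```

Emit:
drive_tool(increments=[{"claw": 0.0854, "dx": -0.0115, "dy": -0.0453}, {"dx": -0.0115, "dy": -0.0453}, {"dx": -0.0115, "dy": -0.0453}, {"dx": -0.0115, "dy": -0.0453}, {"dx": -0.0115, "dy": -0.0453}, {"wz": 6.85}, {"wz": 6.85}, {"dx": -0.0458, "dy": 0.0196}, {"dx": -0.0458, "dy": 0.0196}, {"dx": -0.0458, "dy": 0.0196}, {"dx": -0.0458, "dy": 0.0196}, {"dx": -0.0458, "dy": 0.0196}, {"dx": -0.0458, "dy": 0.0196}, {}], newtons=25)

```text
schema error: expected keys claw, dx, dy, dz, wx, wy, wz
```

All keys are required, so I'll give the full rows.

Emit:
drive_tool(increments=[{"claw": 0.0854, "dx": -0.0115, "dy": -0.0453, "dz": 0, "wx": 0, "wy": 0, "wz": 0}, {"claw": 0.0854, "dx": -0.0115, "dy": -0.0453, "dz": 0, "wx": 0, "wy": 0, "wz": 0}, {"claw": 0.0854, "dx": -0.0115, "dy": -0.0453, "dz": 0, "wx": 0, "wy": 0, "wz": 0}, {"claw": 0.0854, "dx": -0.0115, "dy": -0.0453, "dz": 0, "wx": 0, "wy": 0, "wz": 0}, {"claw": 0.0854, "dx": -0.0115, "dy": -0.0453, "dz": 0, "wx": 0, "wy": 0, "wz": 0}, {"claw": 0.0854, "dx": 0, "dy": 0, "dz": 0, "wx": 0, "wy": 0, "wz": 6.85}, {"claw": 0.0854, "dx": 0, "dy": 0, "dz": 0, "wx": 0, "wy": 0, "wz": 6.85}, {"claw": 0.0854, "dx": -0.0458, "dy": 0.0196, "dz": 0, "wx": 0, "wy": 0, "wz": 0}, {"claw": 0.0854, "dx": -0.0458, "dy": 0.0196, "dz": 0, "wx": 0, "wy": 0, "wz": 0}, {"claw": 0.0854, "dx": -0.0458, "dy": 0.0196, "dz": 0, "wx": 0, "wy": 0, "wz": 0}, {"claw": 0.0854, "dx": -0.0458, "dy": 0.0196, "dz": 0, "wx": 0, "wy": 0, "wz": 0}, {"claw": 0.0854, "dx": -0.0458, "dy": 0.0196, "dz": 0, "wx": 0, "wy": 0, "wz": 0}, {"claw": 0.0854, "dx": -0.0458, "dy": 0.0196, "dz": 0, "wx": 0, "wy": 0, "wz": 0}, {"claw": 0.0854, "dx": 0, "dy": 0, "dz": 0, "wx": 0, "wy": 0, "wz": 0}, {"claw": 0.0854, "dx": 0, "dy": 0, "dz": 0, "wx": 0, "wy": 0, "wz": 0}], newtons=25)

```text
t: 1.98
eef_pos: [0.4632, 0.3956, 0.2557]
tool_rot: [-0.001, 0.242, 0.97, -0.001]
contact_force: [-0.9, 0.3, -0.1]
gripper_width: 1.001
grasp_force: 0.0
```

```bash
cat >> h.py <<'E'
def tool(v): return (quat(get_obs()["tool_rot"]).T@np.array(v)).round(4)
def circ(p,r):
    from scipy.optimize import least_squares
    f=least_squares(lambda c:np.hypot(p[:,0]-c[0],p[:,1]-c[1])-r,p.mean(0)[:2],loss='soft_l1',f_scale=.002); return f.x.round(4),np.abs(f.fun).mean().round(4)
E
python3 - <<'E'
from h import *
im,d,P=cloud("wrist"); cv2.imwrite("pics/w1.png",im[:,:,::-1]); X,Y,Z=np.moveaxis(P,-1,0)
for a,b in((.1,.12),(.02,.1)):
    m=(np.hypot(X-.464,Y-.3955)<.05)&(Z>a)&(Z<b); print(m.sum(),circ(P[m],.032),P[m].max(0),P[m].min(0))
o=get_obs();print(o["eef_pos"],o["t"],quat(o["tool_rot"]).round(3),o["contact_force"])
print(tool(np.array([.464,.3955,.097])-o["eef_pos"]))
E
```

```text
768 (array([0.4628, 0.3955]), np.float64(0.002)) [0.49553414 0.42672697 0.11177827] [0.4320507  0.36339678 0.10008515]
1555 (array([0.4613, 0.3964]), np.float64(0.0015)) [0.4933963  0.42689679 0.09992232] [0.43187435 0.36581738 0.02005029]
[0.46265565 0.3959557  0.25582013] 2.025 [[-0.884  0.468 -0.001]
 [ 0.468  0.884 -0.   ]
 [ 0.001 -0.001 -1.   ]] [-0.03183834  0.14897416  0.45243962]
[-0.0016  0.0004  0.1588]
```

View pics/w1.png

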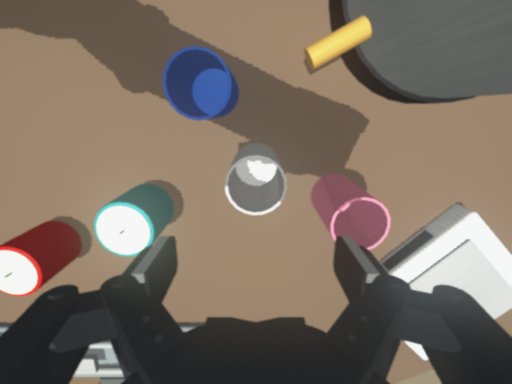

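Wrist view: the open tin's rim is at pixel (256,185), centred under the TCP, with the pink tin at (360,220) and teal candle at (125,230) clear of the fingers. Descend and grasp.

Emit:
drive_tool(increments=[{"claw": 0.0854, "dx": 0, "dy": 0, "dz": 0.045, "wx": 0, "wy": 0, "wz": 0}, {"claw": 0.0854, "dx": 0, "dy": 0, "dz": 0.045, "wx": 0, "wy": 0, "wz": 0}, {"claw": 0.0854, "dx": 0, "dy": 0, "dz": 0.04, "wx": 0, "wy": 0, "wz": 0}, {"claw": 0.0854, "dx": 0, "dy": 0, "dz": 0.04, "wx": 0, "wy": 0, "wz": 0}, {"claw": 0.0854, "dx": 0, "dy": 0, "dz": 0, "wx": 0, "wy": 0, "wz": 0}, {"claw": 0.055, "dx": 0, "dy": 0, "dz": 0, "wx": 0, "wy": 0, "wz": 0}, {"claw": 0.055, "dx": 0, "dy": 0, "dz": 0, "wx": 0, "wy": 0, "wz": 0}, {"claw": 0.055, "dx": 0, "dy": 0, "dz": 0, "wx": 0, "wy": 0, "wz": 0}, {"claw": 0.055, "dx": 0, "dy": 0, "dz": 0, "wx": 0, "wy": 0, "wz": 0}, {"claw": 0.055, "dx": 0, "dy": 0, "dz": 0, "wx": 0, "wy": 0, "wz": 0}], newtons=25)

```text
t: 3.28
eef_pos: [0.4648, 0.3964, 0.0884]
tool_rot: [0.001, 0.242, 0.97, 0.001]
contact_force: [-2.3, -1.6, 8.3]
gripper_width: 0.757
grasp_force: 28.2
```

Emit:
drive_tool(increments=[{"claw": 0.055, "dx": 0, "dy": 0, "dz": -0.02, "wx": 0, "wy": 0, "wz": 0}, {"claw": 0.055, "dx": 0, "dy": 0, "dz": -0.04, "wx": 0, "wy": 0, "wz": 0}, {"claw": 0.055, "dx": 0, "dy": 0, "dz": -0.04, "wx": 0, "wy": 0, "wz": 0}, {"claw": 0.055, "dx": 0, "dy": 0, "dz": -0.03, "wx": 0, "wy": 0, "wz": 0}, {"claw": 0.055, "dx": -0.0149, "dy": -0.0188, "dz": 0, "wx": 0, "wy": 0, "wz": 0}, {"claw": 0.055, "dx": -0.0298, "dy": -0.0375, "dz": 0, "wx": 0, "wy": 0, "wz": 0}, {"claw": 0.055, "dx": -0.0298, "dy": -0.0375, "dz": 0, "wx": 0, "wy": 0, "wz": 0}, {"claw": 0.055, "dx": -0.0298, "dy": -0.0375, "dz": 0, "wx": 0, "wy": 0, "wz": 0}, {"claw": 0.055, "dx": -0.0298, "dy": -0.0375, "dz": 0, "wx": 0, "wy": 0, "wz": 0}, {"claw": 0.055, "dx": -0.0298, "dy": -0.0375, "dz": 0, "wx": 0, "wy": 0, "wz": 0}, {"claw": 0.055, "dx": -0.0298, "dy": -0.0375, "dz": 0, "wx": 0, "wy": 0, "wz": 0}, {"claw": 0.055, "dx": -0.0298, "dy": -0.0375, "dz": 0, "wx": 0, "wy": 0, "wz": 0}, {"claw": 0.055, "dx": -0.0298, "dy": -0.0375, "dz": 0, "wx": 0, "wy": 0, "wz": 0}, {"claw": 0.055, "dx": -0.0298, "dy": -0.0375, "dz": 0, "wx": 0, "wy": 0, "wz": 0}, {"claw": 0.055, "dx": -0.0298, "dy": -0.0375, "dz": 0, "wx": 0, "wy": 0, "wz": 0}, {"claw": 0.055, "dx": -0.0149, "dy": -0.0188, "dz": 0, "wx": 0, "wy": 0, "wz": 0}, {"claw": 0.055, "dx": 0, "dy": 0, "dz": 0, "wx": 0, "wy": 0, "wz": 0}, {"claw": 0.055, "dx": 0, "dy": 0, "dz": 0, "wx": 0, "wy": 0, "wz": 0}], newtons=25)

```text
t: 5.52
eef_pos: [0.5592, -0.122, 0.2158]
tool_rot: [-0.001, 0.242, 0.97, 0.0]
contact_force: [-0.7, 0.4, -1.0]
gripper_width: 0.754
grasp_force: 28.3
```

Run:
```python
from h import *
o=get_obs();im,d,P=cloud("wrist"); cv2.imwrite("pics/w2.png",im[:,:,::-1]); X,Y,Z=np.moveaxis(P,-1,0)
print(o["eef_pos"],o["t"],quat(o["tool_rot"]).round(3),o["contact_force"],o["gripper_width"],o["grasp_force"])
m=(im.max(-1)<75)&(Z>.036)&(Z<.055)&(np.hypot(X-.56,Y+.123)<.06); print("ring",m.sum(),circ(P[m],.042),P[m].min(0),P[m].max(0))
m=(np.hypot(X-.4865,Y+.2595)<.03)&(Z>.1)&(Z<.12); print("post",m.sum(),P[m].mean(0))
m=(np.hypot(X-o["eef_pos"][0],Y-o["eef_pos"][1])<.05)&(Z>.13)&(Z<.26); print("tin",m.sum(),circ(P[m],.032),P[m].min(0),P[m].max(0))
```

```text
[ 0.55921205 -0.12202596  0.21578365] 5.525 [[-0.883  0.469 -0.001]
 [ 0.469  0.883  0.001]
 [ 0.002  0.    -1.   ]] [-0.68080371  0.38404526 -0.97939753] 0.7543360460967301 28.295718245208263
ring 121 (array([ 0.5582, -0.1252]), np.float64(0.0006)) [ 0.53103375 -0.09388958  0.03896053] [ 0.58540049 -0.0820419   0.04519088]
post 1027 [ 0.48697414 -0.25827822  0.10921424]
tin 22916 (array([ 0.5568, -0.1216]), np.float64(0.0037)) [ 0.52644567 -0.16863888  0.13000349] [ 0.58924443 -0.07497588  0.259996  ]
```

View pics/w2.png

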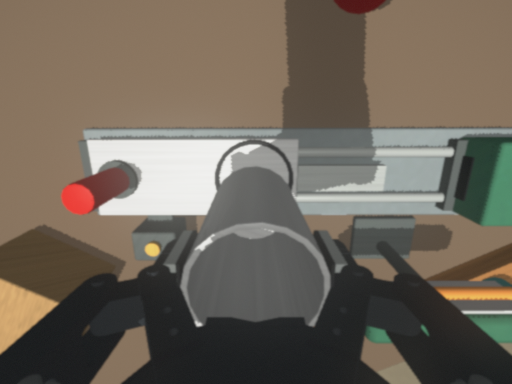

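Wrist view 2: the tin hangs upright in the grip, with the ring arc at (253,165), the post at (85,195) and the lamp stand and clamp clear below. Lower it.

Emit:
drive_tool(increments=[{"claw": 0.055, "dx": 0, "dy": -0.001, "dz": 0.03, "wx": 0, "wy": 0, "wz": 0}, {"claw": 0.055, "dx": 0, "dy": 0, "dz": 0.03, "wx": 0, "wy": 0, "wz": 0}, {"claw": 0.055, "dx": 0, "dy": 0, "dz": 0.02, "wx": 0, "wy": 0, "wz": 0}, {"claw": 0.055, "dx": 0, "dy": 0, "dz": 0.007, "wx": 0, "wy": 0, "wz": 0}, {"claw": 0.055, "dx": 0, "dy": 0, "dz": 0.0, "wx": 0, "wy": 0, "wz": 0}, {"claw": 0.055, "dx": 0, "dy": 0, "dz": 0.002, "wx": 0, "wy": 0, "wz": 0}, {"claw": 0.055, "dx": 0, "dy": 0, "dz": 0, "wx": 0, "wy": 0, "wz": 0}], newtons=25)

```text
t: 6.45
eef_pos: [0.56, -0.1234, 0.1279]
tool_rot: [0.001, 0.242, 0.97, 0.0]
contact_force: [-0.6, -0.0, -0.4]
gripper_width: 0.756
grasp_force: 28.3
```

Emit:
drive_tool(increments=[{"claw": 0.055, "dx": 0, "dy": 0, "dz": 0.0015, "wx": 0, "wy": 0, "wz": 0}, {"claw": 0.055, "dx": 0, "dy": 0, "dz": 0.0015, "wx": 0, "wy": 0, "wz": 0}, {"claw": 0.055, "dx": 0, "dy": 0, "dz": 0, "wx": 0, "wy": 0, "wz": 0}], newtons=25)

```text
t: 6.82
eef_pos: [0.5599, -0.1235, 0.1245]
tool_rot: [0.0, 0.242, 0.97, 0.0]
contact_force: [-0.6, -0.4, 1.5]
gripper_width: 0.75
grasp_force: 28.4
```

Light contact. Open the fingers, then rise straight up.

Emit:
drive_tool(increments=[{"claw": 0.07, "dx": 0, "dy": 0, "dz": 0, "wx": 0, "wy": 0, "wz": 0}, {"claw": 0.0854, "dx": 0, "dy": 0, "dz": 0, "wx": 0, "wy": 0, "wz": 0}, {"claw": 0.0854, "dx": 0, "dy": 0, "dz": 0, "wx": 0, "wy": 0, "wz": 0}, {"claw": 0.0854, "dx": 0, "dy": 0, "dz": 0, "wx": 0, "wy": 0, "wz": 0}, {"claw": 0.0854, "dx": 0, "dy": 0, "dz": -0.015, "wx": 0, "wy": 0, "wz": 0}, {"claw": 0.0854, "dx": 0, "dy": 0, "dz": -0.035, "wx": 0, "wy": 0, "wz": 0}, {"claw": 0.0854, "dx": 0, "dy": 0, "dz": -0.05, "wx": 0, "wy": 0, "wz": 0}, {"claw": 0.0854, "dx": 0, "dy": 0, "dz": -0.025, "wx": 0, "wy": 0, "wz": 0}, {"claw": 0.0854, "dx": 0, "dy": 0, "dz": 0, "wx": 0, "wy": 0, "wz": 0}, {"claw": 0.0854, "dx": 0, "dy": 0, "dz": 0, "wx": 0, "wy": 0, "wz": 0}], newtons=25)

```text
t: 8.07
eef_pos: [0.5592, -0.1232, 0.249]
tool_rot: [-0.0, 0.241, 0.97, 0.0]
contact_force: [-0.1, 0.1, -0.6]
gripper_width: 0.997
grasp_force: 0.0
```

Run:
```python
from h import *
o=get_obs();im,d,P=cloud("wrist"); cv2.imwrite("pics/w3.png",im[:,:,::-1]); X,Y,Z=np.moveaxis(P,-1,0)
print(o["eef_pos"],o["t"],o["contact_force"],o["gripper_width"])
c=(.56,-.1235)
m=(im.max(-1)<75)&(Z>.036)&(Z<.055)&(np.hypot(X-c[0],Y-c[1])<.06); print("ring",m.sum(),circ(P[m],.042),P[m].min(0),P[m].max(0))
m=(np.hypot(X-.487,Y+.2585)<.03)&(Z>.1)&(Z<.12); print("post",m.sum(),P[m].mean(0),P[m].min(0),P[m].max(0))
m=(np.hypot(X-c[0],Y-c[1])<.05)&(Z>.135)&(Z<.16); print("rim",m.sum(),circ(P[m],.0305),P[m].mean(0),P[m].max(0))
```

```text
[ 0.55919389 -0.1232084   0.24899823] 8.075 [-0.08574976  0.11605793 -0.6046504 ] 0.9971790950815393h.py:18: RuntimeWarning: Mean of empty slice.
  f=least_squares(lambda c:np.hypot(p[:,0]-c[0],p[:,1]-c[1])-r,p.mean(0)[:2],loss='soft_l1',f_scale=.002); return f.x.round(4),np.abs(f.fun).mean().round(4)
  ret = um.true_divide(
Traceback (most recent call last):
  File "h.py", line 18, in circ
    f=least_squares(lambda c:np.hypot(p[:,0]-c[0],p[:,1]-c[1])-r,p.mean(0)[:2],loss='soft_l1',f_scale=.002); return f.x.round(4),np.abs(f.fun).mean().round(4)
ValueError: Initial guess is outside of provided bounds
```

View pics/w3.png

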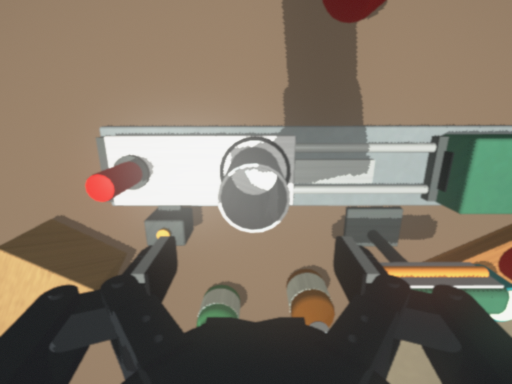

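The tin stands in the ring, with its rim at (254,195) and the ring visible evenly around its base. Checking the numbers.

Run:
```python
from h import *
o=get_obs();im,d,P=cloud("wrist"); X,Y,Z=np.moveaxis(P,-1,0); c=(.56,-.1235)
m=(np.hypot(X-.487,Y+.2585)<.03)&(Z>.105)&(Z<.12); pc=(P[m].min(0)+P[m].max(0))/2; print("post",m.sum(),P[m].mean(0),pc)
m=(np.hypot(X-c[0],Y-c[1])<.05)&(Z>.138)&(Z<.16); print("rim",m.sum(),circ(P[m],.0305),P[m].mean(0),P[m].max(0))
print(tool(np.append(pc[:2],.09)-o["eef_pos"]))
```

```text
post 708 [ 0.48693223 -0.25955361  0.11008556] [ 0.48687546 -0.26104901  0.1088482 ]
rim 1024 (array([ 0.5584, -0.1251]), np.float64(0.0009)) [ 0.56041758 -0.12615796  0.1442247 ] [ 0.59074416 -0.09364814  0.14811086]
[-0.0012 -0.1554  0.1586]
```

Emit:
drive_tool(increments=[{"claw": 0.0854, "dx": -0.0002, "dy": -0.03, "dz": 0, "wx": 0, "wy": 0, "wz": 0}, {"claw": 0.0854, "dx": -0.0003, "dy": -0.05, "dz": 0, "wx": 0, "wy": 0, "wz": 0}, {"claw": 0.0854, "dx": -0.0003, "dy": -0.05, "dz": 0, "wx": 0, "wy": 0, "wz": 0}, {"claw": 0.0854, "dx": -0.0002, "dy": -0.0245, "dz": 0, "wx": 0, "wy": 0, "wz": 0}, {"claw": 0.0854, "dx": 0, "dy": 0, "dz": 0, "wx": 0, "wy": 0, "wz": 0}, {"claw": 0.0854, "dx": 0, "dy": 0, "dz": 0.05, "wx": 0, "wy": 0, "wz": 0}, {"claw": 0.0854, "dx": 0, "dy": 0, "dz": 0.05, "wx": 0, "wy": 0, "wz": 0}, {"claw": 0.0854, "dx": 0, "dy": 0, "dz": 0.04, "wx": 0, "wy": 0, "wz": 0}, {"claw": 0.0854, "dx": 0, "dy": 0, "dz": 0.015, "wx": 0, "wy": 0, "wz": 0}, {"claw": 0.06, "dx": 0, "dy": 0, "dz": 0, "wx": 0, "wy": 0, "wz": 0}, {"claw": 0.045, "dx": 0, "dy": 0, "dz": 0, "wx": 0, "wy": 0, "wz": 0}, {"claw": 0.045, "dx": 0, "dy": 0, "dz": 0, "wx": 0, "wy": 0, "wz": 0}, {"claw": 0.045, "dx": 0, "dy": 0, "dz": 0, "wx": 0, "wy": 0, "wz": 0}], newtons=30)

```text
t: 9.8
eef_pos: [0.4887, -0.2605, 0.0952]
tool_rot: [0.001, 0.242, 0.97, 0.0]
contact_force: [1.0, -0.7, -0.2]
gripper_width: 0.53
grasp_force: 0.0
```

Emit:
drive_tool(increments=[{"claw": 0.036, "dx": 0, "dy": 0, "dz": 0, "wx": 0, "wy": 0, "wz": 0}, {"claw": 0.032, "dx": 0, "dy": 0, "dz": 0, "wx": 0, "wy": 0, "wz": 0}, {"claw": 0.025, "dx": 0, "dy": 0, "dz": 0, "wx": 0, "wy": 0, "wz": 0}, {"claw": 0.025, "dx": 0, "dy": 0, "dz": 0, "wx": 0, "wy": 0, "wz": 0}, {"claw": 0.025, "dx": 0, "dy": 0, "dz": 0, "wx": 0, "wy": 0, "wz": 0}], newtons=30)

```text
t: 10.42
eef_pos: [0.488, -0.261, 0.0947]
tool_rot: [0.0, 0.242, 0.97, -0.0]
contact_force: [-2.4, -2.5, 5.1]
gripper_width: 0.345
grasp_force: 29.5
```

Emit:
drive_tool(increments=[{"claw": 0.02, "dx": 0, "dy": 0.001, "dz": 0, "wx": 0, "wy": 0, "wz": 0}, {"claw": 0.02, "dx": 0, "dy": 0.001, "dz": 0, "wx": 0, "wy": 0, "wz": 0}, {"claw": 0.02, "dx": 0, "dy": 0.001, "dz": 0, "wx": 0, "wy": 0, "wz": 0}, {"claw": 0.02, "dx": 0, "dy": 0.001, "dz": 0, "wx": 0, "wy": 0, "wz": 0}], newtons=45)

```text
t: 10.92
eef_pos: [0.4882, -0.2605, 0.0947]
tool_rot: [-0.0, 0.243, 0.97, -0.002]
contact_force: [-6.1, -9.3, 4.3]
gripper_width: 0.338
grasp_force: 44.2
```

Emit:
drive_tool(increments=[{"claw": 0.02, "dx": 0, "dy": 0.0015, "dz": 0, "wx": 0, "wy": 0, "wz": 0}, {"claw": 0.02, "dx": 0, "dy": 0.0015, "dz": 0, "wx": 0, "wy": 0, "wz": 0}, {"claw": 0.02, "dx": 0, "dy": 0.0015, "dz": 0, "wx": 0, "wy": 0, "wz": 0}, {"claw": 0.02, "dx": 0, "dy": 0.0015, "dz": 0, "wx": 0, "wy": 0, "wz": 0}, {"claw": 0.02, "dx": 0, "dy": 0.0015, "dz": 0, "wx": 0, "wy": 0, "wz": 0}, {"claw": 0.02, "dx": 0, "dy": 0.0015, "dz": 0, "wx": 0, "wy": 0, "wz": 0}], newtons=45)

```text
t: 11.68
eef_pos: [0.4924, -0.2526, 0.0947]
tool_rot: [-0.0, 0.243, 0.97, -0.002]
contact_force: [-7.1, -10.0, 5.7]
gripper_width: 0.34
grasp_force: 44.2
```

Emit:
drive_tool(increments=[{"claw": 0.02, "dx": 0, "dy": 0.0015, "dz": 0, "wx": 0, "wy": 0, "wz": 0}, {"claw": 0.02, "dx": 0, "dy": 0.0015, "dz": 0, "wx": 0, "wy": 0, "wz": 0}, {"claw": 0.02, "dx": 0, "dy": 0.0015, "dz": 0, "wx": 0, "wy": 0, "wz": 0}, {"claw": 0.02, "dx": 0, "dy": 0.0015, "dz": 0, "wx": 0, "wy": 0, "wz": 0}, {"claw": 0.02, "dx": 0, "dy": 0.0015, "dz": 0, "wx": 0, "wy": 0, "wz": 0}, {"claw": 0.02, "dx": 0, "dy": 0.0015, "dz": 0, "wx": 0, "wy": 0, "wz": 0}, {"claw": 0.02, "dx": 0, "dy": 0.0015, "dz": 0, "wx": 0, "wy": 0, "wz": 0}, {"claw": 0.02, "dx": 0, "dy": 0.0015, "dz": 0, "wx": 0, "wy": 0, "wz": 0}, {"claw": 0.02, "dx": 0, "dy": 0.0015, "dz": 0, "wx": 0, "wy": 0, "wz": 0}, {"claw": 0.02, "dx": 0, "dy": 0.0015, "dz": 0, "wx": 0, "wy": 0, "wz": 0}, {"claw": 0.02, "dx": 0, "dy": 0.0015, "dz": 0, "wx": 0, "wy": 0, "wz": 0}, {"claw": 0.02, "dx": 0, "dy": 0.0015, "dz": 0, "wx": 0, "wy": 0, "wz": 0}], newtons=45)

```text
t: 13.18
eef_pos: [0.5024, -0.2336, 0.0947]
tool_rot: [0.0, 0.242, 0.97, -0.0]
contact_force: [-2.4, -1.8, 6.6]
gripper_width: 0.337
grasp_force: 44.2
```

It broke free gently, about 31 mm along. Now go steadily to about 110 mm, short of the nearest possible stop.

Emit:
drive_tool(increments=[{"claw": 0.02, "dx": 0, "dy": 0.002, "dz": 0, "wx": 0, "wy": 0, "wz": 0}, {"claw": 0.02, "dx": 0, "dy": 0.003, "dz": 0, "wx": 0, "wy": 0, "wz": 0}, {"claw": 0.02, "dx": 0, "dy": 0.004, "dz": 0, "wx": 0, "wy": 0, "wz": 0}, {"claw": 0.02, "dx": 0, "dy": 0.005, "dz": 0, "wx": 0, "wy": 0, "wz": 0}, {"claw": 0.02, "dx": 0, "dy": 0.005, "dz": 0, "wx": 0, "wy": 0, "wz": 0}, {"claw": 0.02, "dx": 0, "dy": 0.005, "dz": 0, "wx": 0, "wy": 0, "wz": 0}, {"claw": 0.02, "dx": 0, "dy": 0.005, "dz": 0, "wx": 0, "wy": 0, "wz": 0}, {"claw": 0.02, "dx": 0, "dy": 0.005, "dz": 0, "wx": 0, "wy": 0, "wz": 0}, {"claw": 0.02, "dx": 0, "dy": 0.005, "dz": 0, "wx": 0, "wy": 0, "wz": 0}, {"claw": 0.02, "dx": 0, "dy": 0.005, "dz": 0, "wx": 0, "wy": 0, "wz": 0}, {"claw": 0.02, "dx": 0, "dy": 0.005, "dz": 0, "wx": 0, "wy": 0, "wz": 0}, {"claw": 0.02, "dx": 0, "dy": 0.005, "dz": 0, "wx": 0, "wy": 0, "wz": 0}, {"claw": 0.02, "dx": 0, "dy": 0.005, "dz": 0, "wx": 0, "wy": 0, "wz": 0}, {"claw": 0.02, "dx": 0, "dy": 0.005, "dz": 0, "wx": 0, "wy": 0, "wz": 0}, {"claw": 0.02, "dx": 0, "dy": 0.005, "dz": 0, "wx": 0, "wy": 0, "wz": 0}, {"claw": 0.02, "dx": 0, "dy": 0.005, "dz": 0, "wx": 0, "wy": 0, "wz": 0}, {"claw": 0.02, "dx": 0, "dy": 0.003, "dz": 0, "wx": 0, "wy": 0, "wz": 0}, {"claw": 0.02, "dx": 0, "dy": 0.002, "dz": 0, "wx": 0, "wy": 0, "wz": 0}], newtons=45)

```text
t: 15.42
eef_pos: [0.5394, -0.1635, 0.0947]
tool_rot: [-0.0, 0.242, 0.97, -0.0]
contact_force: [-3.3, -1.5, 8.4]
gripper_width: 0.338
grasp_force: 44.2
```

Run:
```python
from h import *
o=get_obs();im,d,P=cloud("wrist"); cv2.imwrite("pics/w4.png",im[:,:,::-1]); R=quat(o["tool_rot"])
e=o["eef_pos"]; print(e,o["contact_force"],R.round(4)); print((np.array(e)-[.488,-.261,.0947])@R)
```

```text
[ 0.53943159 -0.16347985  0.09470032] [-3.32153141 -1.45331376  8.39759247] [[-8.832e-01  4.691e-01 -4.000e-04]
 [ 4.691e-01  8.832e-01 -0.000e+00]
 [ 3.000e-04 -2.000e-04 -1.000e+00]]
[ 3.23501933e-04  1.10251002e-01 -2.60427397e-05]
```

View pics/w4.png

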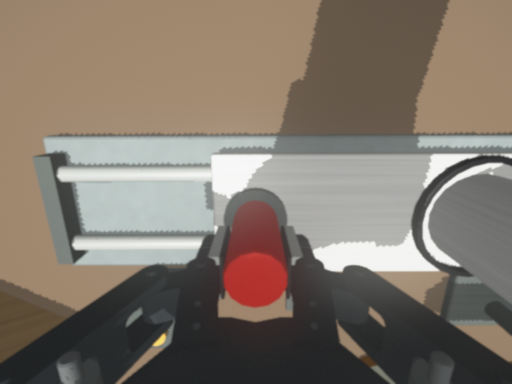

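The fingers hold the post at (255,280), and the tin still stands in its ring at right (475,215). Travel is 110 mm; now go in small steps with force checks.

Emit:
drive_tool(increments=[{"claw": 0.02, "dx": 0, "dy": 0.002, "dz": 0, "wx": 0, "wy": 0, "wz": 0}, {"claw": 0.02, "dx": 0, "dy": 0.002, "dz": 0, "wx": 0, "wy": 0, "wz": 0}, {"claw": 0.02, "dx": 0, "dy": 0.002, "dz": 0, "wx": 0, "wy": 0, "wz": 0}, {"claw": 0.02, "dx": 0, "dy": 0.002, "dz": 0, "wx": 0, "wy": 0, "wz": 0}, {"claw": 0.02, "dx": 0, "dy": 0.002, "dz": 0, "wx": 0, "wy": 0, "wz": 0}, {"claw": 0.02, "dx": 0, "dy": 0.002, "dz": 0, "wx": 0, "wy": 0, "wz": 0}, {"claw": 0.02, "dx": 0, "dy": 0.002, "dz": 0, "wx": 0, "wy": 0, "wz": 0}, {"claw": 0.02, "dx": 0, "dy": 0.002, "dz": 0, "wx": 0, "wy": 0, "wz": 0}], newtons=45)

```text
t: 16.48
eef_pos: [0.5469, -0.1494, 0.0947]
tool_rot: [-0.0, 0.242, 0.97, -0.0]
contact_force: [-3.1, -0.1, 7.9]
gripper_width: 0.339
grasp_force: 44.2
```

Emit:
drive_tool(increments=[{"claw": 0.02, "dx": 0, "dy": 0.002, "dz": 0, "wx": 0, "wy": 0, "wz": 0}, {"claw": 0.02, "dx": 0, "dy": 0.002, "dz": 0, "wx": 0, "wy": 0, "wz": 0}, {"claw": 0.02, "dx": 0, "dy": 0.002, "dz": 0, "wx": 0, "wy": 0, "wz": 0}, {"claw": 0.02, "dx": 0, "dy": 0.002, "dz": 0, "wx": 0, "wy": 0, "wz": 0}], newtons=45)

```text
t: 16.98
eef_pos: [0.5506, -0.1423, 0.0947]
tool_rot: [-0.0, 0.242, 0.97, -0.0]
contact_force: [-3.3, -0.7, 7.3]
gripper_width: 0.34
grasp_force: 44.2
```

Emit:
drive_tool(increments=[{"claw": 0.02, "dx": 0, "dy": 0.002, "dz": 0, "wx": 0, "wy": 0, "wz": 0}, {"claw": 0.02, "dx": 0, "dy": 0.002, "dz": 0, "wx": 0, "wy": 0, "wz": 0}, {"claw": 0.02, "dx": 0, "dy": 0.002, "dz": 0, "wx": 0, "wy": 0, "wz": 0}, {"claw": 0.02, "dx": 0, "dy": 0.002, "dz": 0, "wx": 0, "wy": 0, "wz": 0}, {"claw": 0.02, "dx": 0, "dy": 0.002, "dz": 0, "wx": 0, "wy": 0, "wz": 0}], newtons=45)

```text
t: 17.6
eef_pos: [0.5551, -0.1338, 0.0947]
tool_rot: [-0.0, 0.242, 0.97, -0.0]
contact_force: [-4.0, -1.9, 8.4]
gripper_width: 0.34
grasp_force: 44.3
```

Emit:
drive_tool(increments=[{"claw": 0.02, "dx": 0, "dy": 0.0015, "dz": 0, "wx": 0, "wy": 0, "wz": 0}, {"claw": 0.02, "dx": 0, "dy": 0.0015, "dz": 0, "wx": 0, "wy": 0, "wz": 0}, {"claw": 0.02, "dx": 0, "dy": 0.0015, "dz": 0, "wx": 0, "wy": 0, "wz": 0}, {"claw": 0.02, "dx": 0, "dy": 0.0015, "dz": 0, "wx": 0, "wy": 0, "wz": 0}, {"claw": 0.02, "dx": 0, "dy": 0.0015, "dz": 0, "wx": 0, "wy": 0, "wz": 0}], newtons=45)

```text
t: 18.23
eef_pos: [0.5565, -0.1312, 0.0947]
tool_rot: [-0.001, 0.243, 0.97, -0.002]
contact_force: [-10.1, -12.7, 11.1]
gripper_width: 0.342
grasp_force: 45.3
```

Emit:
drive_tool(increments=[{"claw": 0.02, "dx": 0, "dy": 0.0015, "dz": 0, "wx": 0, "wy": 0, "wz": 0}, {"claw": 0.02, "dx": 0, "dy": 0.001, "dz": 0, "wx": 0, "wy": 0, "wz": 0}, {"claw": 0.02, "dx": 0, "dy": 0, "dz": 0, "wx": 0, "wy": 0, "wz": 0}], newtons=45)

```text
t: 18.6
eef_pos: [0.5565, -0.1312, 0.0947]
tool_rot: [-0.002, 0.244, 0.97, -0.003]
contact_force: [-11.9, -16.5, 12.9]
gripper_width: 0.34
grasp_force: 45.8
```

Firm stop at about 147 mm. Ease off while still pressing lightly, then open.

Emit:
drive_tool(increments=[{"claw": 0.02, "dx": 0, "dy": -0.0015, "dz": 0, "wx": 0, "wy": 0, "wz": 0}, {"claw": 0.02, "dx": 0, "dy": -0.0015, "dz": 0, "wx": 0, "wy": 0, "wz": 0}, {"claw": 0.02, "dx": 0, "dy": -0.0015, "dz": 0, "wx": 0, "wy": 0, "wz": 0}, {"claw": 0.02, "dx": 0, "dy": 0, "dz": 0, "wx": 0, "wy": 0, "wz": 0}], newtons=45)

```text
t: 19.1
eef_pos: [0.5564, -0.1313, 0.0947]
tool_rot: [-0.001, 0.243, 0.97, -0.001]
contact_force: [-6.6, -6.9, 9.6]
gripper_width: 0.338
grasp_force: 44.7
```

Emit:
drive_tool(increments=[{"claw": 0.04, "dx": 0, "dy": 0, "dz": 0, "wx": 0, "wy": 0, "wz": 0}, {"claw": 0.06, "dx": 0, "dy": 0, "dz": 0, "wx": 0, "wy": 0, "wz": 0}, {"claw": 0.06, "dx": 0, "dy": 0, "dz": 0, "wx": 0, "wy": 0, "wz": 0}, {"claw": 0.06, "dx": 0, "dy": 0, "dz": 0, "wx": 0, "wy": 0, "wz": 0}, {"claw": 0.06, "dx": 0, "dy": 0, "dz": 0, "wx": 0, "wy": 0, "wz": 0}], newtons=25)

```text
t: 19.73
eef_pos: [0.5582, -0.1281, 0.0942]
tool_rot: [-0.0, 0.241, 0.97, 0.0]
contact_force: [-0.6, -0.1, 0.1]
gripper_width: 0.701
grasp_force: 0.0
```

Emit:
drive_tool(increments=[{"claw": 0.06, "dx": 0, "dy": -0.003, "dz": 0, "wx": 0, "wy": 0, "wz": 0}, {"claw": 0.06, "dx": 0, "dy": 0, "dz": -0.02, "wx": 0, "wy": 0, "wz": 0}, {"claw": 0.06, "dx": 0, "dy": 0, "dz": -0.04, "wx": 0, "wy": 0, "wz": 0}, {"claw": 0.06, "dx": 0, "dy": 0, "dz": -0.05, "wx": 0, "wy": 0, "wz": 0}, {"claw": 0.06, "dx": 0, "dy": 0, "dz": -0.04, "wx": 0, "wy": 0, "wz": 0}, {"claw": 0.06, "dx": 0, "dy": 0, "dz": 0, "wx": 0, "wy": 0, "wz": 0}, {"claw": 0.06, "dx": 0, "dy": 0, "dz": 0, "wx": 0, "wy": 0, "wz": 0}], newtons=25)

```text
t: 20.6
eef_pos: [0.5563, -0.1308, 0.2437]
tool_rot: [-0.0, 0.242, 0.97, 0.0]
contact_force: [-0.2, 0.6, -0.7]
gripper_width: 0.702
grasp_force: 0.0
```

Run:
```python
from h import *
o=get_obs();im,d,P=cloud("wrist"); cv2.imwrite("pics/w5.png",im[:,:,::-1]); X,Y,Z=np.moveaxis(P,-1,0)
print(o["t"],o["eef_pos"],o["contact_force"])
m=(np.hypot(X-.556,Y+.130)<.035)&(Z>.105)&(Z<.12); pc=(P[m].min(0)+P[m].max(0))/2
D=np.array([.469,.883]); r=pc[:2]+.155*D; print("post",pc,"travel",(pc[:2]-[.4869,-.261])@D,"ring",r)
m=(np.hypot(X-r[0],Y-r[1])<.05)&(Z>.138)&(Z<.16); print("rim",m.sum(),circ(P[m],.0305),P[m].mean(0))
```

```text
20.6 [ 0.55630335 -0.13084914  0.24373455] [-0.19879586  0.57280442 -0.73657623]
post [ 0.55535441 -0.13158916  0.10906622] travel 0.14637489149393812 ring [0.62804941 0.00527584]
rim 1563 (array([0.6269, 0.0038]), np.float64(0.0008)) [0.62771544 0.00585096 0.14342413]
```

View pics/w5.png

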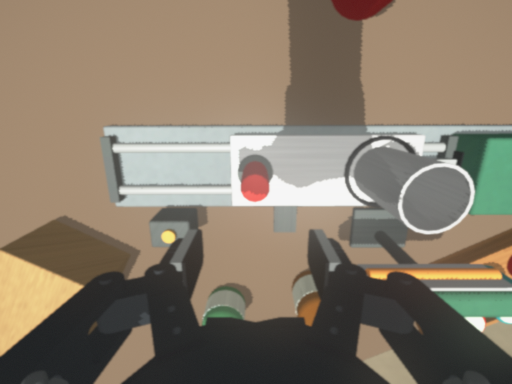

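The tin stands upright in its ring, with its rim at (436,195). The post is free between the open fingers, and the carriage has not rolled back. Handing in.

```bash
python3 -c "
from station import *
print(hand_in())"
```

```text
the job is handed in; nothing more can be done
None
```

The tin stands upright in the carriage's ring, and the carriage rests against what I took to be the hidden stop: about 147 mm of travel, no further movement under 20 N. The gripper is clear, the bystanders weren't touched, and the job was handed in at about 21 s; no verdict came back.

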